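# Turn the sample carousel to the reading head and start the reading

## Robot

A 6-joint arm with a two-finger parallel gripper is mounted at the origin on a cart in front of the work surface, level with it; the furniture and walls round the work are solid. World frame = base frame: x ahead of the robot, y to its left, z up, the work surface at z = 0. Lengths are in m, angles in rad, forces in N, time in s.
With the tool pointing down it reaches from about 0.35 to 0.775 m from the base axis. Payload 5.5 kg.
Tool frame: the origin (TCP) lies at the very end of the fingers, on their centre line; the grasp point (between the pads) lies env.hold_point_z behind it (env.hold_point_z is the distance from the TCP to the grasp point, in m); z points along the fingers, y is the line along which they close (so a half turn about z gives the same grasp; the last joint's range is limited). The gripper opens to 85 mm and grips with 20 to 120 N. Pads are 22 mm wide; open, the fingers measure 114 mm over their backs; the gripper's body (76 mm by 85 mm) begins 54 mm behind the grasp point. The pads swing forward as they close: fully open they stand 13 mm farther back than shut.
Start: joints at [1.038, 0.313, 0.046, 1.304, 0, 1.431], TCP at [0.22, 0.531, 0.231] pointing down, gripper open.
Joint ranges: [-2.76, 2.76], [-0.86, 1.69], [-1.03, 1.26], [-2.2, 2.34], [-1.47, 1.5], [-3.14, 3.14]. Speed limits (rad/s): [2.57, 2.57, 3.14, 3.14, 3.14, 3.14].

## Interface

Orientations are given as a unit quaternion [w, x, y, z].
In Python, from workcell import env gives the robot as it stands.
- The arm moves only by the tool carry_out, never from a script. Its argument "steps" is a list of rows, each a list of 3 entries, a list of its own where there are three numbers: the turn, a rotation vector about the tool's x, y, z in degrees, then the shift along the tool's x, y, z in cm, then the closure in counts, from 0 (fully open) to 255 (shut). A call has exactly 8 rows; each row is the pose to reach, as a shift and turn from the pose commanded when the call began, along the tool's axes at that moment; what a row does not reach only later rows make up. A row lasts 1/8 s, in which the tool goes at most 62.5 mm and 10.7 degrees, less where a joint would pass 70% of its speed; a pose out of reach is approached as far as the arm can. A call with a gripper value outside its range is refused whole. The fingers move at their own pace and stop on an object; "force" is the grip in N (left out, the last holds). Time passes only in rows, so rows that repeat a pose let the fingers close, or fill a call up. It gives the time, the measured TCP pose, the force, the opening and the grip force at its end, in the units of the state.
- env.get_state(): the state, without advancing time (a new reading comes with each control period).
- env.read_camera(name): name is "side" or "top"; returns (picture, depth): 400x640x3 uint8, red, green, blue; 400x640 float32, m along the optical axis (not along the pixel's ray), 0 where there is no reading.
- env.get_calibration(name): a dict with "fx", "fy", "cx", "cy" (pixels), "origin" and "orientation" of the camera in the world. Camera axes: x right, y up, looking along -z (the intrinsics and any distortion apply to the point x, -y, -z); pixel columns grow to the right and rows downward; lengths in m; the calibration is good to about 2 mm. A picture is of the moment at which its call begins. get_calibration takes no time and is no camera call.
- env.hand_in(): hands the job in; it is judged then, once.
The state is a dict: "clock": time; "joint_pos": joint angles; "qvel": joint speeds; "tau": joint torques, N m; "tcp_pos": TCP position; "orientation": TCP orientation; "wrist_force": force on the tool from outside, world axes, zero at the start; "ft_torque": the same for the moment, N m; "finger_gap": finger opening in m; "grip_force": force on a finger pad.
Only numpy, scipy, OpenCV 4.12 (cv2) and the standard library are available. Lean on these libraries where they do the work, as an engineer would, in place of code of your own. Each camera call takes 0.05 s, during which the arm holds its last target. There are 200 camera calls.

## Task

Bring the black-capped vial to the reading head of the sample carousel, in line with the red arrow, by pushing gently with a fingertip on one of the four spokes of the star handle; do not grip the spokes, and do not touch or lift the vials. When the carousel stands still there, press the green start button on the control box fully down with a fingertip, then draw back clear of everything. Do not press the button before the black-capped vial is in place, and leave the other things on the bench as they are.

Things in the scene. Friction and masses are not known exactly. Their poses are not given: they have to be found in the camera images.
- hub (a point): Point on the carousel's vertical turning axis, z = 0.115. The carousel: a fixed round grey foot (156 mm wide, 12 mm high) and a turning rotor with four blue cups 90 degrees apart on a 50 mm radius, a vial loose in each (vial tops at z = 0.076), and a steel hub post (18 mm thick, 30 mm at its head, top at z = 0.129) that carries four spokes above the vials.
- reading_point (a point): Fixed point 50 mm from the turning axis (z = 0.076), where the centre of the vial to be read must stand, seen from above. It faces the dark window of the white reading head fixed outside the rotor (36 mm radially x 44 mm, top at z = 0.080, inner face 76 mm from the axis); the red arrow on the head points to it. x axis: from the hub to the reading head; z up.
- carousel (a joint): Angle of the carousel's rotor in rad, growing counter-clockwise seen from above; turns both ways, with stops only at -7 and 7. Its friction (about 0.12 N m, 2 N at 65 mm) keeps it where it is left. It reads 0 at the start, whatever way the cups then stand; any vial may be in any cup.
- vial_black: Glass vial with a black cap, 25 mm across and 53 mm tall, loose in a cup of the carousel; origin at the centre of its underside (z = 0.023 when seated), z up. The one to be read.
- vial_white_1: Glass vial with a white cap, 25 mm across and 53 mm tall, loose in another cup of the carousel; origin at the centre of its underside (z = 0.023 when seated). Not to be touched.
- vial_white_2: Glass vial with a white cap, 25 mm across and 53 mm tall, loose in another cup of the carousel; origin at the centre of its underside (z = 0.023 when seated). Not to be touched.
- vial_white_3: Glass vial with a white cap, 25 mm across and 53 mm tall, loose in another cup of the carousel; origin at the centre of its underside (z = 0.023 when seated). Not to be touched.
- spokes: Star of four level steel spokes turning with the rotor: round bars 10 mm thick, centre line z = 0.115, ending in black 16 mm balls 80 mm from the axis. Origin on the axis at z = 0.115; spokes at 45, 135, 225, 315 degrees from its x axis, which points to a cup: each spoke stands midway between two vials. A finger reaches down between spokes, stays above the vials and pushes one sideways.
- start_button_top (a point): Centre of the top face of the green round start button (30 mm across) on the grey control box (85 x 75 x 40 mm, fixed to the bench), at z = 0.062, standing 10 mm out of its black collar. Pressed straight down; springs back.
- start_button (a joint): Travel of the start button in m: 0 released, 0.006 fully down (takes about 4 N).
- pipette_bulb: Red rubber block, 44 x 48 x 52 mm, stands loose between the carousel and the control box; bystander. Origin under its centre.
- marker: Marker pen 127 mm long, 14 mm thick, lying loose in front of the control box; bystander. Origin under its centre.
- beaker_100: Small beaker, 54 mm across, 68 mm tall, loose, left of the carousel; bystander. Origin under its centre.
- jar_low: Low jar with grey lid, 67 mm across, 67 mm tall, loose, behind the control box; bystander. Origin under its centre.
- timer: White kitchen timer, 46 x 66 x 61 mm, loose, behind and right of the control box; bystander. Origin under its centre.
Mind the look-alikes: they are no part of the job. What is shaped like the part that bears start_button_top but blue or pink is not meant.

How it is judged:
On the way, in this order (a step that is already met when the one before it is completed fails the run):
1. a spoke is pushed with the fingers (contact force between the fingers and spokes above 0.3 N), for 0.1 s.
2. the black-capped vial stands still at the reading point (horizontal distance between vial_black and reading_point below 0.008 m and velocity of joint carousel between -0.05 and 0.05 rad/s), for 0.2 s.
3. the start button is pressed down (value of joint start_button above 0.0045 m and horizontal distance between vial_black and reading_point below 0.008 m), for 0.05 s.
At the end, for the whole second after the job is handed in: The black-capped vial stands within 8 mm (seen from above) of the reading point, the carousel is still, all four vials sit upright in their cups, the start button was pressed at least 4.5 mm after that and has sprung back, and the bystanders are within 20 mm of where they stood (all of step 2 and value of joint start_button below 0.002 m and angle between each of vial_black, vial_white_1, vial_white_2, vial_white_3's own z axis and vertical below 0.2 rad and height (world z) of vial_black between 0.018 and 0.03 m and height (world z) of vial_white_1 between 0.018 and 0.03 m and height (world z) of vial_white_2 between 0.018 and 0.03 m and height (world z) of vial_white_3 between 0.018 and 0.03 m and distance of each of pipette_bulb, marker, beaker_100, jar_low, timer from where it was at the start of the episode below 0.02 m); the robot touches nothing.
It fails at once if a vial is lifted (more than 10 mm above its seat) (height (world z) of any of vial_black, vial_white_1, vial_white_2, vial_white_3 above 0.033 m).
It fails at once if a vial is touched by the robot (over 1 N) (contact force between any of the fingers, the arm and vial_black above 1 N or contact force between any of the fingers, the arm and vial_white_1 above 1 N or contact force between any of the fingers, the arm and vial_white_2 above 1 N or contact force between any of the fingers, the arm and vial_white_3 above 1 N).
It fails at once if a spoke is squeezed or forced (over 25 N) (contact force between the fingers and spokes above 25 N).
It fails at once if the start button is pressed while the black-capped vial is not in place (value of joint start_button above 0.0045 m and horizontal distance between vial_black and reading_point above 0.012 m).
It fails at once if a bystander is pushed or lifted away (over 30 mm) (distance of any of pipette_bulb, marker, beaker_100, jar_low, timer from where it was at the start of the episode above 0.03 m).
It also fails if it takes over 64 s, if anything falls off the work surface, if the arm or the gripper's body presses on something with over 40 N, if the wrist force passes 120 N, or if a joint passes its speed limit or range.

## Working session

There is one attempt and no reset: what is moved stays moved. The work goes in short steps, Python scripts to look and compute and a tool call to move; the robot and the scene stay as the last step left them, time stands still between calls to the robot, and variables do not carry over. Pictures are saved under pics/ and viewed, at most 10 in all, crops included, and the job is handed in when it is done.

Besides the shell and the picture viewer there is one more tool, called after ">>>" by a JSON object that holds its "op" and its "data", one argument or row to a line. carry_out: Moves the arm, as the interface text tells. Its arguments: {"type":"object","properties":{"steps":{"type":"array","items":{"type":"array"}},"force":{"type":"number"}},"required":["steps"]}

```bash
mkdir -p pics; cat > h.py <<'E'
import numpy as np, cv2
from scipy.spatial.transform import Rotation as R
from workcell import env
def cal(n):
    c=env.get_calibration(n); q=c["orientation"]
    return c, R.from_quat([q[1],q[2],q[3],q[0]]).as_matrix(), np.array(c["origin"])
def world(n,u,v,z):
    "ray through pixel onto plane height z"
    c,M,o=cal(n); d=M@np.array([(u-c["cx"])/c["fx"],-(v-c["cy"])/c["fy"],-1.0])
    return o+d*(z-o[2])/d[2]
def shot(n,f):
    p,d=env.read_camera(n); cv2.imwrite(f"pics/{f}.png",p[:,:,::-1]); np.save(f"pics/{f}.npy",d); return p,d
E
python3 - <<'E'
from h import *
for n in("top","side"): shot(n,n+"0"); print(env.get_calibration(n))
s=env.get_state(); print(s["tcp_pos"],s["orientation"],s["finger_gap"],env.hold_point_z,s["clock"])
E
```

```text
{'fx': 362.11064865621296, 'fy': 362.11064865621296, 'cx': 329.58534279971366, 'cy': 202.69182417337868, 'origin': array([0.4115638 , 0.05847565, 1.25705717]), 'orientation': array([-0.70341839, -0.04896612,  0.0473777 ,  0.70750282])}
{'fx': 458.8352141959368, 'fy': 458.8352141959368, 'cx': 325.78608330080715, 'cy': 195.84007570109787, 'origin': array([0.27781126, 1.25383136, 0.56393786]), 'orientation': array([-0.09894787, -0.07896074,  0.56715745,  0.81382243])}
[0.21986675 0.53079502 0.23050211] [-2.63809288e-04  1.95128726e-01  9.80777288e-01 -7.88760046e-04] 0.08526878216221849 0.0187 0.1
```

View pics/top0.png

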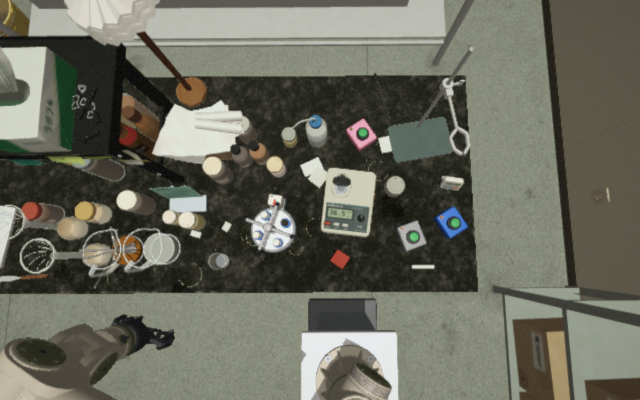

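View pics/side0.png

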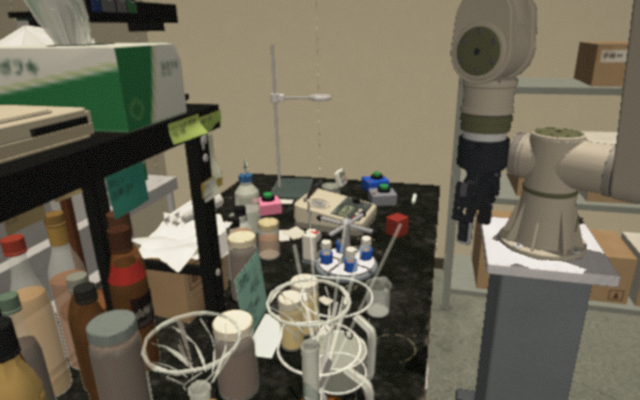

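```bash
python3 - <<'E'
from h import *
p=cv2.imread("pics/top0.png")
a=cv2.resize(p[185:275,225:325],None,fx=6,fy=6,interpolation=cv2.INTER_CUBIC)
b=cv2.resize(p[200:280,380:480],None,fx=2,fy=2)
a[-160:,-200:]=b; cv2.imwrite("pics/crop0.png",a)
for n,u,v,z in[("hub",272,229,.129),("btn",411,237,.062),("bulb",340,259,.052),("beaker",218,261,.068),("marker",423,267,.01)]: print(n,world("top",u,v,z).round(3))
E
```

```text
hub [0.485 0.24  0.129]
btn [ 0.46  -0.206  0.062]
bulb [0.39  0.028 0.052]
beaker [0.386 0.424 0.068]
marker [ 0.361 -0.255  0.01 ]
```

View pics/crop0.png

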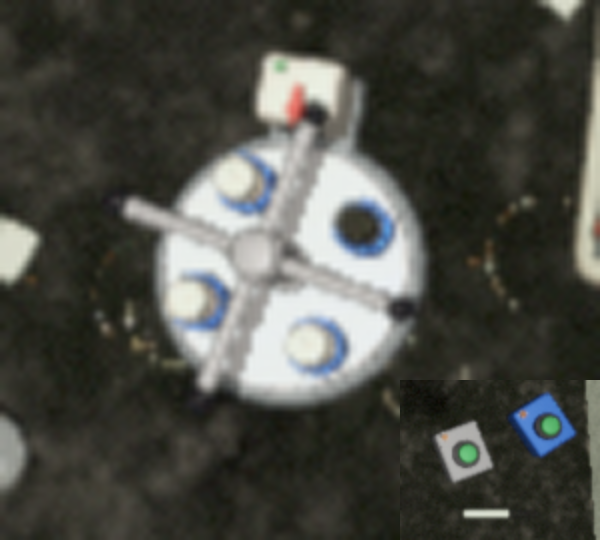

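```bash
python3 - <<'E'
from h import *
W=lambda u,v,z: world("top",225+(u+.5)/6-.5,185+(v+.5)/6-.5,z)
caps=[W(u,v,.076) for u,v in[(360,225),(240,180),(190,298),(312,345)]]
balls=[W(u,v,.115) for u,v in[(315,112),(402,308),(205,395),(118,203)]]
hc=np.mean(caps,0);hb=np.mean(balls,0); h=(hc+hb)/2
print(hc,hb,W(257,252,.129))
f=lambda L:[(round(np.hypot(*(p-h)[:2]),4),round(np.degrees(np.arctan2(*(p-h)[1::-1])),1)) for p in L]
print("caps",f(caps)); print("balls",f(balls))
# reading head top: white mask & green button
p=cv2.cvtColor(cv2.imread("pics/top0.png"),cv2.COLOR_BGR2HSV)
print("head",f([W(300,90,.08),W(298,103,.08)]), [W(u,v,.08).round(4) for u,v in[(267,55),(347,68),(337,128),(260,118)]])
g=((p[...,0]>40)&(p[...,0]<85)&(p[...,1]>90)&(p[...,2]>60)).astype(np.uint8); g[:, :390]=0;g[:,430:]=0;g[:215]=0;g[260:]=0
m=cv2.moments(g,True);u,v=m["m10"]/m["m00"],m["m01"]/m["m00"];print(u,v,m["m00"],world("top",u,v,.062))
for n,z in(("side",.129),):
  c,M,o=cal(n); q=M.T@(np.array([*h[:2],.129])-o); print(c["cx"]+c["fx"]*q[0]/-q[2],c["cy"]-c["fy"]*q[1]/-q[2])
s=env.get_state();print(R.from_quat(s["orientation"][[1,2,3,0]]).as_matrix().round(3))
E
```

```text
[0.49076051 0.25388595 0.076     ] [0.49237781 0.25566034 0.115     ] [0.49232502 0.25481698 0.129     ]
caps [(np.float64(0.0503), np.float64(-67.9)), (np.float64(0.048), np.float64(23.7)), (np.float64(0.0495), np.float64(114.1)), (np.float64(0.0507), np.float64(-155.0))]
balls [(np.float64(0.0806), np.float64(-19.6)), (np.float64(0.0792), np.float64(-110.7)), (np.float64(0.078), np.float64(158.7)), (np.float64(0.0813), np.float64(69.8))]
head [(np.float64(0.0939), np.float64(-8.2)), (np.float64(0.0866), np.float64(-8.3))] [array([0.604 , 0.2598, 0.08  ]), array([0.5965, 0.2158, 0.08  ]), array([0.5634, 0.2208, 0.08  ]), array([0.5691, 0.263 , 0.08  ])]
413.3857142857143 236.17142857142858 70.0 [ 0.46280522 -0.21415868  0.062     ]
346.72583163886867 219.13942593953973
[[-0.924  0.383 -0.001]
 [ 0.383  0.924 -0.001]
 [ 0.    -0.002 -1.   ]]
```

```bash
cat >> h.py <<'E'
HUB=np.array([.4915,.2548])
def polar(th,r,d,z):
    t=np.radians(th); e=np.array([np.cos(t),np.sin(t)]); n=np.array([-e[1],e[0]]); return np.array([*(HUB+r*e-d*n),z])
def row(pos,yaw,s=None):
    "tool-frame turn (deg) and shift (cm) to reach pos with tool x azimuth yaw, pointing down"
    s=s or env.get_state(); M=R.from_quat(np.array(s["orientation"])[[1,2,3,0]]); y=np.radians(yaw)
    T=R.from_matrix([[np.cos(y),np.sin(y),0],[np.sin(y),-np.cos(y),0],[0,0,-1]])
    return (M.inv()*T).as_rotvec(True).round(1).tolist(), (100*M.inv().apply(pos-s["tcp_pos"])).round(2).tolist()
E
python3 - <<'E'
from h import *
print(polar(-110.5,.055,.026,.231), row(polar(-110.5,.055,.026,.231),159.5))
d=np.load("pics/side0.npy");c,M,o=cal("side")
for u,v in[(390,255),(400,230),(384,268)]:
  z=d[v-2:v+3,u-3:u+4].min(); print((o+M@np.array([(u-c["cx"])/c["fx"]*z,-(v-c["cy"])/c["fy"]*z,-z])).round(3))
E
```

```text
[0.44788512 0.21238842 0.231     ] ([-0.1, -0.0, -2.0], [-33.25, -20.69, -0.02])
[0.339 0.682 0.266]
[0.328 0.671 0.301]
[0.278 1.254 0.564]
```

>>> {"op": "carry_out", "data": {
  "steps": [
    [[0,0,0],[-4,-2.5,0],255],
    [[0,0,-1],[-8,-5,0],255],
    [[0,0,-2],[-12.5,-7.8,0],255],
    [[0,0,-2],[-17,-10.6,0],255],
    [[0,0,-2],[-21.5,-13.4,0],255],
    [[0,0,-2],[-26,-16.2,0],255],
    [[0,0,-2],[-30,-18.7,0],255],
    [[0,0,-2],[-33.2,-20.7,0],255]
  ],
  "force": 20
}}

```text
clock: 1.1
tcp_pos: [0.4483, 0.2111, 0.231]
orientation: [-0.0, 0.179, 0.984, -0.0]
wrist_force: [0.0, -0.4, -0.1]
finger_gap: 0.0
grip_force: 0.0
```

```bash
python3 - <<'E'
from h import *
s=env.get_state(); print(s["tcp_pos"],s["finger_gap"],s["clock"],s["wrist_force"]); print(row(polar(-110.5,.055,.026,.096),159.5))
E
```

```text
[0.44830743 0.21114208 0.23096477] 3.583711547411489e-05 1.1 [ 0.02672415 -0.35587626 -0.10361027]
([-0.0, -0.0, -0.1], [0.08, 0.11, 13.5])
```

Descend slowly, then plan the sweep.

>>> {"op": "carry_out", "data": {
  "steps": [
    [[0,0,0],[0,0,2],255],
    [[0,0,0],[0,0,4],255],
    [[0,0,0],[0,0,6],255],
    [[0,0,0],[0,0,8],255],
    [[0,0,0],[0,0,10],255],
    [[0,0,0],[0,0,11.5],255],
    [[0,0,0],[0,0,12.7],255],
    [[0,0,0],[0,0,13.5],255]
  ]
}}

```text
clock: 2.1
tcp_pos: [0.4475, 0.2129, 0.0957]
orientation: [-0.0, 0.178, 0.984, -0.0]
wrist_force: [-0.5, -0.2, 0.5]
finger_gap: -0.0002
grip_force: 0.0
```

```bash
python3 - <<'E'
from h import *
s=env.get_state(); print(s["tcp_pos"],s["wrist_force"]); shot("top","t1")
for th,d in[(-110.5,22),(-110.5,18)]+[(-110.5+k*5,16) for k in range(12)]: print(th,row(polar(th,.055,d/1000,.096),th+270,s))
p=cv2.imread("pics/t1.png"); cv2.imwrite("pics/c1.png",cv2.resize(p[180:290,215:345],None,fx=5,fy=5,interpolation=cv2.INTER_CUBIC))
E
```

```text
[0.44750689 0.21291045 0.09571562] [-0.54398522 -0.17043157  0.47151372]
-110.5 ([-0.0, -0.0, -0.0], [-0.45, -0.04, -0.03])
-110.5 ([-0.0, -0.0, -0.0], [-0.85, -0.04, -0.03])
-110.5 ([-0.0, -0.0, -0.0], [-1.05, -0.04, -0.03])
-105.5 ([-0.0, -0.0, -5.0], [-1.54, -0.15, -0.03])
-100.5 ([-0.0, -0.0, -10.0], [-2.03, -0.23, -0.03])
-95.5 ([-0.0, -0.0, -15.0], [-2.53, -0.26, -0.03])
-90.5 ([-0.0, -0.0, -20.0], [-3.03, -0.25, -0.03])
-85.5 ([-0.0, -0.0, -25.0], [-3.53, -0.2, -0.03])
-80.5 ([-0.0, -0.0, -30.0], [-4.02, -0.1, -0.03])
-75.5 ([-0.0, -0.0, -35.0], [-4.5, 0.04, -0.03])
-70.5 ([-0.0, -0.0, -40.0], [-4.96, 0.22, -0.03])
-65.5 ([0.0, -0.0, -45.0], [-5.41, 0.44, -0.03])
-60.5 ([0.0, -0.0, -50.0], [-5.84, 0.7, -0.03])
-55.5 ([0.0, -0.0, -55.0], [-6.24, 1.0, -0.03])
```

View pics/c1.png

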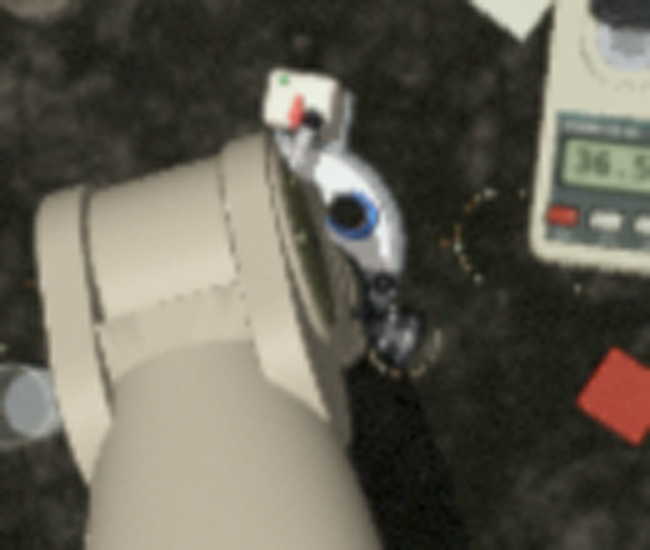

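The arm hides the hub. The black cap (350,213) and pushed spoke's ball (381,284) are still where they were, so I'm starting the sweep.

>>> {"op": "carry_out", "data": {
  "steps": [
    [[0,0,0],[-0.4,0,0],255],
    [[0,0,0],[-0.8,0,0],255],
    [[0,0,0],[-1.05,0,0],255],
    [[0,0,-5],[-1.54,-0.15,0],255],
    [[0,0,-10],[-2.03,-0.23,0],255],
    [[0,0,-15],[-2.53,-0.26,0],255],
    [[0,0,-20],[-3.03,-0.25,0],255],
    [[0,0,-25],[-3.53,-0.2,0],255]
  ]
}}

```text
clock: 3.15
tcp_pos: [0.4797, 0.1986, 0.0965]
orientation: [-0.0, -0.041, 0.999, 0.0]
wrist_force: [-2.8, 0.7, 2.0]
finger_gap: -0.0
grip_force: 1.0
```

```bash
python3 - <<'E'
from h import *
s=env.get_state(); print(s["tcp_pos"],s["wrist_force"])
for k in range(6,13): print(-110.5+k*5,row(polar(-110.5+5*k,.055,.016,.096),-110.5+5*k+270,s))
E
```

```text
[0.47965354 0.19863873 0.0965279 ] [-2.7758513   0.73408433  2.02994259]
-80.5 ([0.0, -0.0, -4.8], [-0.51, -0.11, 0.05])
-75.5 ([0.0, -0.0, -9.8], [-1.0, -0.19, 0.05])
-70.5 ([0.0, -0.0, -14.8], [-1.5, -0.23, 0.05])
-65.5 ([0.0, -0.0, -19.8], [-2.0, -0.22, 0.05])
-60.5 ([0.0, -0.0, -24.8], [-2.5, -0.16, 0.05])
-55.5 ([0.0, -0.0, -29.8], [-2.99, -0.07, 0.05])
-50.5 ([0.0, -0.0, -34.8], [-3.47, 0.07, 0.05])
```

>>> {"op": "carry_out", "data": {
  "steps": [
    [[0,0,-5],[-0.51,-0.1,0],255],
    [[0,0,-10],[-1.0,-0.18,0],255],
    [[0,0,-15],[-1.5,-0.22,0],255],
    [[0,0,-20],[-2.0,-0.21,0],255],
    [[0,0,-24],[-2.4,-0.17,0],255],
    [[0,0,-27],[-2.7,-0.12,0],255],
    [[0,0,-28],[-2.8,-0.1,0],255],
    [[0,0,-28],[-2.8,-0.1,0],255]
  ]
}}

```text
clock: 4.15
tcp_pos: [0.5079, 0.1996, 0.0963]
orientation: [-0.0, -0.279, 0.96, -0.0]
wrist_force: [0.5, -2.5, 0.3]
finger_gap: 0.0003
grip_force: 0.8
```

```bash
python3 - <<'E'
from h import *
s=env.get_state(); print(s["tcp_pos"],s["wrist_force"]); shot("top","t2")
p=cv2.imread("pics/t2.png"); cv2.imwrite("pics/c2.png",cv2.resize(p[180:290,215:345],None,fx=5,fy=5,interpolation=cv2.INTER_CUBIC))
E
```

```text
[0.5078925  0.19962563 0.09633185] [ 0.49760327 -2.46543228  0.33956358]
```

View pics/c2.png

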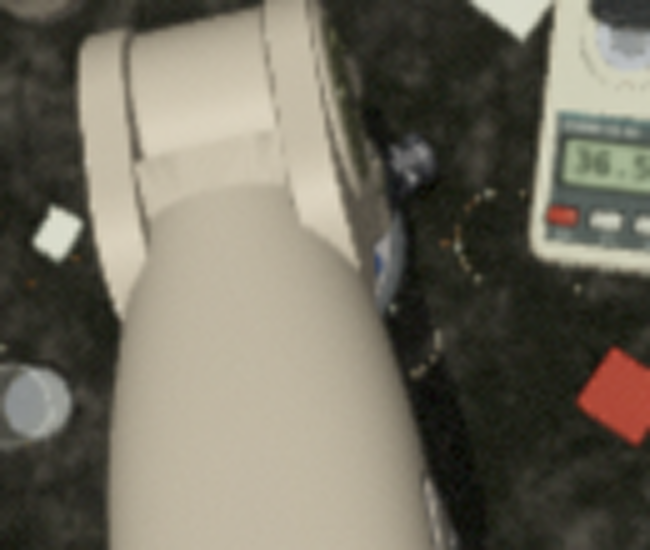

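>>> {"op": "carry_out", "data": {
  "steps": [
    [[0,0,-1],[-0.1,-0.02,0],255],
    [[0,0,-2],[-0.2,-0.04,0],255],
    [[0,0,-3],[-0.3,-0.06,0],255],
    [[0,0,-3],[-0.3,-0.06,0],255],
    [[0,0,-3],[-0.3,-0.06,0],255],
    [[0,0,-3],[0.2,-0.06,0],255],
    [[0,0,-3],[0.8,-0.06,0],255],
    [[0,0,-3],[1.2,-0.06,0],255]
  ]
}}

```text
clock: 5.2
tcp_pos: [0.4977, 0.1929, 0.0964]
orientation: [0.0, -0.305, 0.952, 0.0]
wrist_force: [-0.1, -0.8, -0.4]
finger_gap: 0.0002
grip_force: 0.0
```

>>> {"op": "carry_out", "data": {
  "steps": [
    [[0,0,0],[0,0,-2],255],
    [[0,0,0],[0,0,-5],255],
    [[0,0,0],[0,0,-8],255],
    [[0,0,0],[0,0,-11],255],
    [[0,0,0],[3,2,-13],255],
    [[0,0,0],[7,4,-13],255],
    [[0,0,0],[11,6,-13],255],
    [[0,0,0],[15,8,-13],255]
  ]
}}

```text
clock: 6.2
tcp_pos: [0.328, 0.1707, 0.2263]
orientation: [0.0, -0.305, 0.952, 0.0]
wrist_force: [-0.7, -0.3, 0.4]
finger_gap: -0.0001
grip_force: 0.0
```

```bash
python3 - <<'E'
from h import *
s=env.get_state(); print(s["tcp_pos"],s["clock"]); shot("top","t3")
p=cv2.imread("pics/t3.png"); cv2.imwrite("pics/c3.png",cv2.resize(p[185:275,225:325],None,fx=6,fy=6,interpolation=cv2.INTER_CUBIC))
E
```

```text
[0.32804405 0.17071894 0.22631441] 6.2
```

View pics/c3.png

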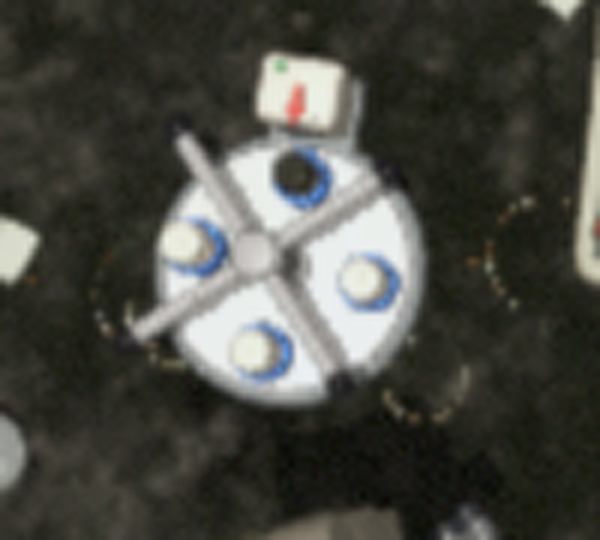

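The black cap (298,172) sits below the red arrow (296,103). I'll put numbers on it and work out the button move.

```bash
python3 - <<'E'
from h import *
W=lambda u,v,z: world("top",225+(u+.5)/6-.5,185+(v+.5)/6-.5,z)
f=lambda L,h:[round(float(np.degrees(np.arctan2(*(p-h)[1::-1]))),1) for p in L]
caps=[W(u,v,.076) for u,v in[(298,172),(187,244),(258,350),(368,281)]]; hc=np.mean(caps,0)
balls=[W(u,v,.115) for u,v in[(180,130),(392,177),(342,383),(130,338)]]; hb=np.mean(balls,0)
print(hc,hb,f(caps,hc),f(balls,hb))
# head outline, fitted rectangle on its white top
p=cv2.imread("pics/t3.png")[185:275,225:325]; a=cv2.resize(p,None,fx=6,fy=6,interpolation=cv2.INTER_CUBIC)
hsv=cv2.cvtColor(a,cv2.COLOR_BGR2HSV); m=((hsv[...,2]>150)).astype(np.uint8); m[135:]=0; m[:,:235]=0;m[:,352:]=0
c=max(cv2.findContours(m,0,2)[0],key=cv2.contourArea); pts=cv2.boxPoints(cv2.minAreaRect(c))
w=np.array([W(u,v,.08) for u,v in pts]); print(pts.round(),f([w.mean(0)],hc),f([w.mean(0)],hb))
for i in range(4): e=w[i-1]-w[i]; print(np.hypot(*e[:2]).round(4),np.degrees(np.arctan2(e[1],e[0])).round(1))
print(row(np.array([.4628,-.2142,.15]),90+40-180))
E
```

```text
[0.4908915  0.25266491 0.076     ] [0.49105458 0.25511174 0.115     ] [-11.9, 78.8, 168.3, -102.5] [33.3, -58.8, -146.8, 122.0]
[[254. 119.]
 [264.  52.]
 [344.  64.]
 [334. 131.]] [-6.6] [-8.1]
0.0447 -98.9
0.0374 172.5
0.0449 81.0
0.0373 -7.7
([0.3, -0.1, -94.4], [10.82, -39.45, 7.54])
```

About 4° (3.5 mm) short: inside tolerance, but a small second nudge on the same spoke gives a proper margin.

>>> {"op": "carry_out", "data": {
  "steps": [
    [[0,0,0],[-4,-2.2,0],255],
    [[0,0,0],[-8,-4.3,0],255],
    [[0,0,0],[-12,-6.4,0],255],
    [[0,0,0],[-15,-8,0],255],
    [[0,0,0],[-15,-8,0],255],
    [[0,0,0],[-15,-8,3],255],
    [[0,0,0],[-15,-8,6],255],
    [[0,0,0],[-15,-8,9],255]
  ]
}}

```text
clock: 7.25
tcp_pos: [0.4971, 0.1929, 0.1357]
orientation: [-0.0, -0.305, 0.952, 0.0]
wrist_force: [-0.0, 0.7, 0.6]
finger_gap: 0.0001
grip_force: 0.0
```

>>> {"op": "carry_out", "data": {
  "steps": [
    [[0,0,0],[0,0,2],255],
    [[0,0,0],[0,0,4],255],
    [[0,0,0],[0,0,4],255],
    [[0,0,0],[-0.6,0,4],255],
    [[0,0,0],[-1.2,0,4],255],
    [[0,0,-1],[-1.5,0,4],255],
    [[0,0,-2.4],[-1.7,-0.05,4],255],
    [[0,0,-3.8],[-1.87,-0.08,4],255]
  ]
}}

```text
clock: 8.25
tcp_pos: [0.5137, 0.203, 0.0963]
orientation: [-0.0, -0.337, 0.942, -0.0]
wrist_force: [-1.4, -1.6, 1.5]
finger_gap: -0.0004
grip_force: 1.1
```

>>> {"op": "carry_out", "data": {
  "steps": [
    [[0,0,0],[0,0,0],255],
    [[0,0,0],[0.5,0,0],255],
    [[0,0,0],[1.1,0,0],255],
    [[0,0,0],[1.5,0,0],255],
    [[0,0,0],[1.5,0,-2],255],
    [[0,0,0],[1.5,0,-6],255],
    [[0,0,0],[1.5,0,-10],255],
    [[0,0,0],[1.5,0,-13],255]
  ]
}}

```text
clock: 9.25
tcp_pos: [0.5025, 0.1936, 0.2283]
orientation: [0.001, -0.336, 0.942, -0.0]
wrist_force: [-0.3, 0.6, -0.1]
finger_gap: 0.0004
grip_force: 0.0
```

```bash
python3 - <<'E'
from h import *
s=env.get_state(); print(s["tcp_pos"],s["clock"],s["joint_pos"]); 
for y in (180+42,): print(row(np.array([.4628,-.2142,.15]),np.degrees(np.arctan2(*R.from_quat(s["orientation"][[1,2,3,0]]).as_matrix()[1::-1,0]))))
E
```

```text
[0.50247643 0.19363695 0.2282752 ] 9.25 [ 2.18584952e-01  2.41415194e-01 -5.80713249e-02  1.26932942e+00
  2.27067511e-04 -4.67145296e-01]
([-0.0, 0.1, -0.0], [28.91, -29.05, 7.79])
```

>>> {"op": "carry_out", "data": {
  "steps": [
    [[0,0,0],[3.5,-3.5,0],255],
    [[0,0,0],[7.5,-7.5,0],255],
    [[0,0,0],[11.5,-11.5,0],255],
    [[0,0,0],[15.5,-15.5,0],255],
    [[0,0,0],[19.5,-19.5,0],255],
    [[0,0,0],[23.5,-23.5,0],255],
    [[0,0,0],[26.5,-26.6,0],255],
    [[0,0,0],[28.9,-29,0],255]
  ]
}}

```text
clock: 10.25
tcp_pos: [0.4617, -0.2158, 0.2263]
orientation: [0.0, -0.335, 0.942, -0.0]
wrist_force: [0.3, 0.5, -0.2]
finger_gap: -0.0001
grip_force: 0.0
```

```bash
python3 - <<'E'
from h import *
s=env.get_state(); print(s["tcp_pos"],s["clock"]); shot("top","t4"); shot("side","s4")
p=cv2.imread("pics/t4.png"); a=cv2.resize(p[185:275,225:325],None,fx=4,fy=4,interpolation=cv2.INTER_CUBIC)
q=cv2.imread("pics/s4.png"); b=cv2.resize(q[160:250,300:400],None,fx=4,fy=4,interpolation=cv2.INTER_CUBIC)
cv2.imwrite("pics/c4.png",np.hstack([a,b]))
y=np.degrees(np.arctan2(*R.from_quat(s["orientation"][[1,2,3,0]]).as_matrix()[1::-1,0]))
print(row(np.array([.4628,-.2142,.0545]),y))
for u,v in[(413.4,236.2)]: # side-view cross-check of button
  c,M,o=cal("side"); k=M.T@(np.array([.4628,-.2142,.062])-o); print("expected side px",c["cx"]-c["fx"]*k[0]/k[2],c["cy"]+c["fy"]*k[1]/k[2])
g=cv2.cvtColor(cv2.imread("pics/side0.png"),cv2.COLOR_BGR2HSV); m=cv2.inRange(g,(40,90,40),(85,255,255)); m[:170]=0;m[205:]=0;m[:,:360]=0;m[:,410:]=0
print(cv2.connectedComponentsWithStats(m)[2:])
E
```

```text
[ 0.46168432 -0.21579942  0.22632615] 10.25
([-0.1, -0.0, -0.2], [-0.25, 0.18, 17.16])
expected side px 384.1279981482736 184.92088744098334
(array([[     0,      0,    640,    400, 255919],
       [   373,    172,      8,      5,     34],
       [   380,    184,      9,      6,     47]], dtype=int32), array([[319.48062473, 199.5057655 ],
       [376.5       , 174.        ],
       [383.76595745, 186.55319149]]))
```

View pics/c4.png

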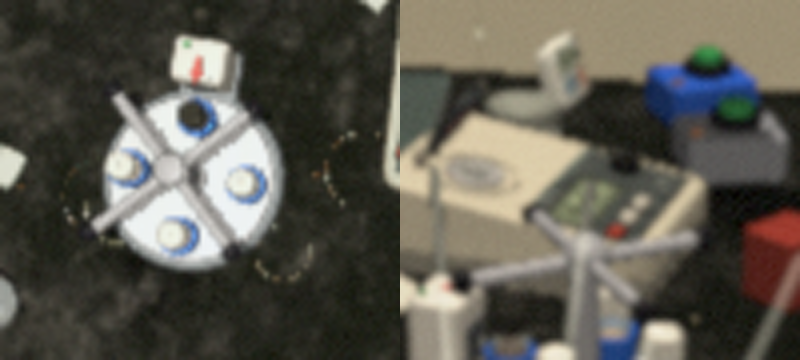

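The black cap (194,115) now lines up with the arrow, about 3 mm further round than before. The side view confirms the button position, so I'm pressing it.

>>> {"op": "carry_out", "data": {
  "steps": [
    [[0,0,0],[-0.2,0.2,4],255],
    [[0,0,0],[-0.2,0.2,8],255],
    [[0,0,0],[-0.2,0.2,12],255],
    [[0,0,0],[-0.2,0.2,14.5],255],
    [[0,0,0],[-0.2,0.2,15.7],255],
    [[0,0,0],[-0.2,0.2,16.3],255],
    [[0,0,0],[-0.2,0.2,16.8],255],
    [[0,0,0],[-0.2,0.2,17.1],255]
  ]
}}

```text
clock: 11.35
tcp_pos: [0.463, -0.211, 0.056]
orientation: [0.001, -0.336, 0.942, -0.0]
wrist_force: [-1.3, 0.9, 5.3]
finger_gap: -0.0002
grip_force: 2.6
```

>>> {"op": "carry_out", "data": {
  "steps": [
    [[0,0,0],[0,0,0],255],
    [[0,0,0],[0,0,0],255],
    [[0,0,0],[0,0,0.1],255],
    [[0,0,0],[0,0,0.1],255],
    [[0,0,0],[0,0,0.1],255],
    [[0,0,0],[0,0,0.1],255],
    [[0,0,0],[0,0,0.1],255],
    [[0,0,0],[0,0,0.1],255]
  ]
}}

```text
clock: 12.35
tcp_pos: [0.4631, -0.2111, 0.0559]
orientation: [0.001, -0.336, 0.942, -0.001]
wrist_force: [-2.5, 3.6, 13.7]
finger_gap: 0.0001
grip_force: 6.5
```

The button is fully down: TCP at z = 0.056 and 13.7 N against the end stop. Drawing back now.

>>> {"op": "carry_out", "data": {
  "steps": [
    [[0,0,0],[0,0,-1],255],
    [[0,0,0],[0,0,-4],255],
    [[0,0,0],[0,0,-8],255],
    [[0,0,0],[0,0,-12],255],
    [[0,0,0],[0,0,-15],255],
    [[0,0,0],[0,0,-17],255],
    [[0,0,0],[0,0,-17],255],
    [[0,0,0],[0,0,-17],255]
  ]
}}

```text
clock: 13.35
tcp_pos: [0.4621, -0.2109, 0.2234]
orientation: [-0.0, -0.336, 0.942, 0.0]
wrist_force: [-0.0, -0.2, -0.7]
finger_gap: -0.0001
grip_force: 0.0
```

```bash
python3 - <<'E'
from h import *
s=env.get_state(); print(s["tcp_pos"],s["wrist_force"],s["clock"])
p,_=shot("top","t5"); a=cv2.imread("pics/t4.png"); print(np.abs(p[185:275,225:325,::-1].astype(int)-a[185:275,225:325]).mean())
print(env.hand_in())
E
```

```text
[ 0.46214073 -0.21092128  0.22335414] [-0.02282481 -0.17469316 -0.67462383] 13.35
1.930074074074074
the job is handed in; nothing more can be done
None
```

I turned the black-capped vial to the reading head (lined up with the red arrow by eye in the last picture), then pressed the start button fully down, drew the arm back clear and handed the job in at about 13 s of the 64 s allowed; no verdict came back.

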